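# Hold a pipette ready over the beaker in the balance

## Task

Get ready to dose into the weighing beaker: slide the glass top door of the balance's draft shield fully open, then take the tall pipette (the one with a tip on) out of the stand, carry it across clear of the tubes and the bottle, and bring it upright in through the open top of the shield until its tip hovers about one centimetre above the middle of the beaker's mouth. The pipette must not touch the beaker or the balance, and the beaker, the short pipettes, the tube rack and the bottle stay where they are. The job finishes while you are still holding the pipette there, motionless: do not put it down or let go.

Things in the scene. Friction and masses are not known exactly. Their poses are not given: they have to be found in the camera images.
- balance: compact laboratory balance, fixed, on either side of the bench; housing 280 (x) x 190 (y) x 66 mm high. Origin: centre of its underside on the bench; +x points from its display (front) to its rear, z up. On it a glass draft shield, 176 (x) x 177 mm (y), centred 45 mm behind the origin (x +45 mm); its walls and two side tracks reach 176 mm above the bench. Its glass top is a sliding door
- balance_door (a joint): the draft shield's glass top door: 0 = shut, 0.12 m = fully open. It slides along the balance's +x (to the rear), takes about 2 N and stays where left; starts up to 25 mm open. The gap it opens is 160 mm wide (y) and runs from the shield's front wall (balance x -41 mm) rearwards as far as it is slid
- door_grip (a point): top middle of the door's grip, moving with it: an upright grey ridge across the door's front edge, 12 mm thick along the sliding direction, 70 mm long along the balance's y, 20 mm high. This point is 193 mm above the bench, the glass at its foot 173 mm. Door shut, it lies at balance x -31 mm, y 0
- pan_center (a point): centre of the top of the balance's round steel pan, 90 mm across, 78 mm above the bench, at balance x +45 mm, inside the shield
- beaker: white plastic weighing beaker, 40 mm across, 45 mm tall, 35 g, standing loose on the balance's pan, up to 12 mm off the pan's centre each way. Origin: centre of its underside, z up
- beaker_rim (a point): centre of the beaker's mouth, at the height of its rim (45 mm above its origin, 123 mm above the bench); inside diameter of the mouth 35 mm
- pipette_tall: tall hand pipette, the only one with a tip on, upright in a hole of the stand, about 90 g. Origin: lower end of its tip, 20 mm above the bench; z up its axis. Tip to 50 mm, nozzle 11 mm thick to 75, round handle 24 mm thick from 75 to 160, push button to 178. A finger hook 10 mm wide sticks out along its own -x to 37 mm, at height 139 to 153. Lift it 80 mm straight up to clear the stand
- pipette_tip (a point): the lower end of the tall pipette's tip (same point as its origin)
- pipette_grip (a point): point on the tall pipette's axis 130 mm above the end of its tip: a good height to grip the 24 mm handle from above, across the hook (fingers closing along the pipette's y); 48 mm of pipette stand above it
- stand: white pipette stand, fixed: base 110 (x) x 260 mm (y), top plate 70 x 260 mm, 95 mm above the bench, with three 14 mm round holes in a row along its y, at y -85, 0 and +85 mm. Origin: centre of its underside on the bench. It stands on the other side of the bench from the balance
- pipette_short_a: a short pipette without a tip, in another hole of the stand: handle 20 mm thick, its top 166 mm above the bench, 32 mm lower than the tall one's. Origin 20 mm above the bench, on its axis. Leave it alone
- pipette_short_b: a second short pipette like pipette_short_a. Leave it alone
- tube_rack: white rack of red-capped sample tubes between balance and stand, 170 (x) x 66 (y) mm, 110 mm high, loose. Origin: centre of its underside. Leave it alone
- bottle: glass reagent bottle with a blue cap, 60 mm across, 120 mm high, loose, behind the tube rack. Origin: centre of its underside. Leave it alone
There are look-alikes about, which are no part of the job. What is shaped like the pipette_tall but orange or red is not meant.

How it is judged:
On the way, in this order (a step that is already met when the one before it is completed fails the run):
1. the top door of the draft shield is slid open (value of joint balance_door above 0.105 m), for 0.2 s.
2. the tall pipette is drawn up out of the stand in the gripper (height (world z) of pipette_tip above 0.105 m and contact force between pipette_tall and the fingers above 0.5 N and value of joint balance_door above 0.105 m), for 0.2 s.
At the end, for the whole second after the job is handed in: the top door is open (at least 105 of 120 mm); the tall pipette, held by the fingers alone and still, is upright within 8 degrees, its tip 3 to 20 mm above the plane of the beaker's rim and within 8 mm of the mouth's centre, touching neither beaker nor balance; the beaker stands on the pan (value of joint balance_door above 0.105 m and horizontal distance between pipette_tip and beaker_rim below 0.008 m and z of pipette_tip in the frame of beaker_rim between 0.003 and 0.02 m and angle between pipette_tall's own z axis and vertical below 0.14 rad and linear speed of pipette_tall below 0.02 m/s and contact force between pipette_tall and the fingers above 0.5 N and contact force between pipette_tall and beaker below 0.1 N and contact force between pipette_tall and balance below 0.1 N and horizontal distance between beaker and balance below 0.08 m and angle between beaker's own z axis and vertical below 0.05 rad); the arm keeps its last pose, push and grip.
It fails at once if the pipette touches the beaker (contact force between pipette_tall and beaker above 0.2 N).
It fails at once if the pipette touches the balance (contact force between pipette_tall and balance above 0.5 N).
It fails at once if the beaker is shifted on the pan (10 mm) (distance of beaker from where it was at the start of the episode above 0.01 m).
It fails at once if a short pipette is moved (15 mm) (distance of any of pipette_short_a, pipette_short_b from where it was at the start of the episode above 0.015 m).
It fails at once if the tube rack or the bottle is moved (15 mm) (distance of any of tube_rack, bottle from where it was at the start of the episode above 0.015 m).
It also fails if it takes over 67 s, if anything falls off the work surface, if the arm or the gripper's body presses on something with over 40 N, if the wrist force passes 120 N, or if a joint passes its speed limit or range.

## Robot

A 6-joint arm with a two-finger parallel gripper is mounted at the origin on the work surface. World frame = base frame: x ahead of the robot, y to its left, z up, the work surface at z = 0. Lengths are in m, angles in rad, forces in N, time in s.
With the tool pointing down it reaches from about 0.375 to 0.9 m from the base axis. Payload 3.1 kg.
Tool frame: the origin (TCP) lies at the very end of the fingers, on their centre line; the grasp point (between the pads) lies 19 mm behind it; z points along the fingers, y is the line along which they close (so a half turn about z gives the same grasp; the last joint's range is limited). The gripper opens to 85 mm and grips with 20 to 120 N. Pads are 22 mm wide; open, the fingers measure 114 mm over their backs; the gripper's body (76 mm by 85 mm) begins 54 mm behind the grasp point. The pads swing forward as they close: fully open they stand 13 mm farther back than shut.
Start: joints at [1.165, 0.527, 1.433, -0, 1.181, -0.178], TCP at [0.141, 0.609, 0.231] pointing down, gripper open.
Joint ranges: [-3.08, 3.08], [-0.75, 2.2], [0.22, 2.44], [-1.43, 4.57], [0, 2.65], [-2.85, 2.85]. Speed limits (rad/s): [2.79, 2.79, 3.14, 3.14, 3.14, 3.14].

## Interface

Orientations are given as a unit quaternion [x, y, z, w].
In Python, from station import manip, vision gives the robot as it stands.
- The arm moves only by the tool drive_tool, never from a script. Its argument "deltas" is a list that holds one entry, the list of rows, each a list of 4 numbers: the shift along the tool's x, y, z in mm, then the turn about the tool's z in rad. A call has 1 to 5 rows; each row is the pose to reach, as a shift and turn from the pose commanded when the call began, along the tool's axes at that moment; what a row does not reach only later rows make up. A row lasts 1/12 s, in which the tool goes at most 41.7 mm and 7.16 degrees, less where a joint would pass 70% of its speed; a pose out of reach is approached as far as the arm can. A call with a gripper value outside its range is refused whole. "jaw" is the finger opening in mm, from 0 to 85.4, set as the call begins (left out, the last holds). The fingers move at their own pace and stop on an object; "force" is the grip in N (left out, the last holds). Time passes only in rows, so rows that repeat a pose let the fingers close. It gives the time, the measured TCP pose, the force, the opening and the grip force at its end, in the units of the state.
- manip.sense(): the state, without advancing time (a new reading comes with each control period).
- vision.snapshot(name): name is "side" or "top"; returns the picture (400x640x3 uint8, red, green, blue); there is no depth.
- vision.camera_model(name): a dict with "camera_matrix" (3x3 intrinsics, pixels), "rvec" (rotation vector, rad) and "tvec" (3), from world to camera coordinates, as OpenCV has them. Camera axes: x right, y down, z forward; pixel columns grow to the right and rows downward; lengths in m; the calibration is good to about 2 mm. A picture is of the moment at which its call begins. camera_model takes no time and is no camera call.
- manip.sign_off(): hands the job in; it is judged then, once.
The state is a dict: "t": time; "q": joint angles; "qd": joint speeds; "tau": joint torques, N m; "tcp_pos": TCP position; "tool_rot": TCP orientation; "force": force on the tool from outside, world axes, zero at the start; "ft_torque": the same for the moment, N m; "finger_gap": opening from 0.0 (shut) to 1.0 (fully open); "gripper_force": force on a finger pad.
Only numpy, scipy, OpenCV 4.12 (cv2) and the standard library are available. Lean on these libraries where they do the work, as an engineer would, in place of code of your own. Each camera call takes 0.05 s, during which the arm holds its last target. There are 200 camera calls.

## Working session

There is one attempt and no reset: what is moved stays moved. The work goes in short steps, Python scripts to look and compute and a tool call to move; the robot and the scene stay as the last step left them, time stands still between calls to the robot, and variables do not carry over. Pictures are saved under pics/ and viewed, at most 10 in all, crops included, and the job is handed in when it is done.

Besides the shell and the picture viewer there is one more tool, called after "Emit:" as name(argument=value, ...), one argument or row to a line, values as JSON. drive_tool: Moves the arm, as the interface text tells. Its arguments: {"type":"object","properties":{"deltas":{"type":"array"},"jaw":{"type":"number"},"force":{"type":"number"}},"required":["deltas"]}

```bash
mkdir -p pics; python3 - <<'E'
from station import manip, vision
import cv2
for n in("side","top"):
    cv2.imwrite(f"pics/{n}0.png",vision.snapshot(n)[:,:,::-1]); print({k:__import__('numpy').round(v,4).tolist() for k,v in vision.camera_model(n).items()})
s=manip.sense(); print(s)
E
```

```text
{'camera_matrix': [[421.6022, 0.0, 319.6136], [0.0, 421.6022, 206.0062], [0.0, 0.0, 1.0]], 'rvec': [2.2892, -0.4526, 0.1899], 'tvec': [-0.5233, 0.1753, 1.2674]}
{'camera_matrix': [[494.4781, 0.0, 310.5429], [0.0, 494.4781, 211.9892], [0.0, 0.0, 1.0]], 'rvec': [2.1686, -2.1611, 0.09], 'tvec': [-0.1118, 0.5477, 1.6101]}
{'t': 0.1, 'q': array([ 1.16449265e+00,  5.28374052e-01,  1.43375801e+00,  6.33111660e-06,
        1.18141094e+00, -1.78481788e-01]), 'qd': array([-0.00072727, -0.00189262, -0.00054163,  0.00112141, -0.0014158 ,
       -0.00030988]), 'tau': array([-2.79069791e-04, -4.43307388e+01, -1.78586340e+01, -3.08193439e-04,
        3.85303079e-03, -1.15512600e-05]), 'tcp_pos': array([0.14086291, 0.60826566, 0.23043609]), 'tool_rot': array([ 1.13665903e-01,  9.93518551e-01, -9.32942210e-04, -2.83891870e-04]), 'force': array([-0.23285649, -0.04034232, -0.59092556]), 'ft_torque': array([-0.0118498 , -0.02306666, -0.00334078]), 'gripper_force': 0.0, 'finger_gap': 1.0011286487828812}
```

View pics/side0.png

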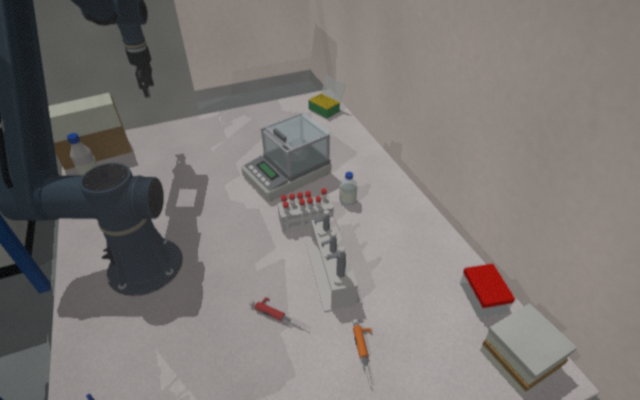

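View pics/top0.png

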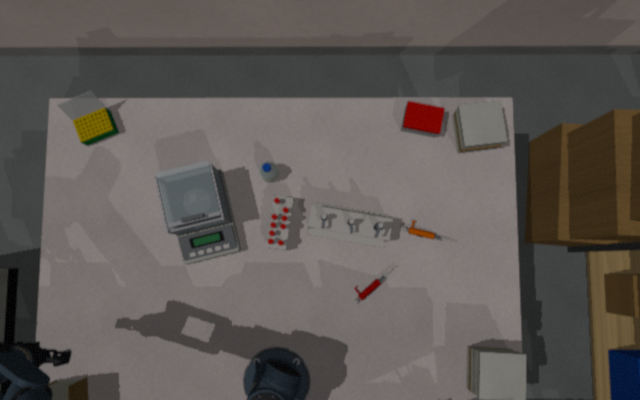

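The side view shows the balance at about (290,160), the rack at (305,205), the bottle at (348,188) and the stand with three pipettes at (326,222), (333,243) and (341,263). The top view shows the balance at (200,210), the rack at (280,222) and the stand pipettes at (325,218), (352,224) and (381,229).

Look-alikes are the red pipette (side 270,310; top 370,288) and the orange one (side 362,345; top 425,231), both lying down, plus the two short grey ones in the stand. Next I'll crop in close.

```bash
python3 - <<'E'
import cv2,numpy as np
t=cv2.imread("pics/top0.png");s=cv2.imread("pics/side0.png")
a=cv2.resize(s[100:230,235:365],None,fx=3.0,fy=3.0,interpolation=cv2.INTER_CUBIC)
b=cv2.resize(s[200:315,290:390],None,fx=4,fy=4,interpolation=cv2.INTER_CUBIC)
h=600; c=np.zeros((h,800,3),np.uint8); c[:390,:390]=a; c[:460,395:795]=b
cv2.imwrite("pics/sc.png",c)
a=cv2.resize(t[155:270,150:245],None,fx=4,fy=4,interpolation=cv2.INTER_CUBIC)
b=cv2.resize(t[190:250,300:405],None,fx=4,fy=4,interpolation=cv2.INTER_CUBIC)
c=np.zeros((h,800,3),np.uint8); c[:460,:380]=a; c[:240,380:800]=b
cv2.imwrite("pics/tc.png",c)
E
```

```text
(no output)
```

View pics/sc.png

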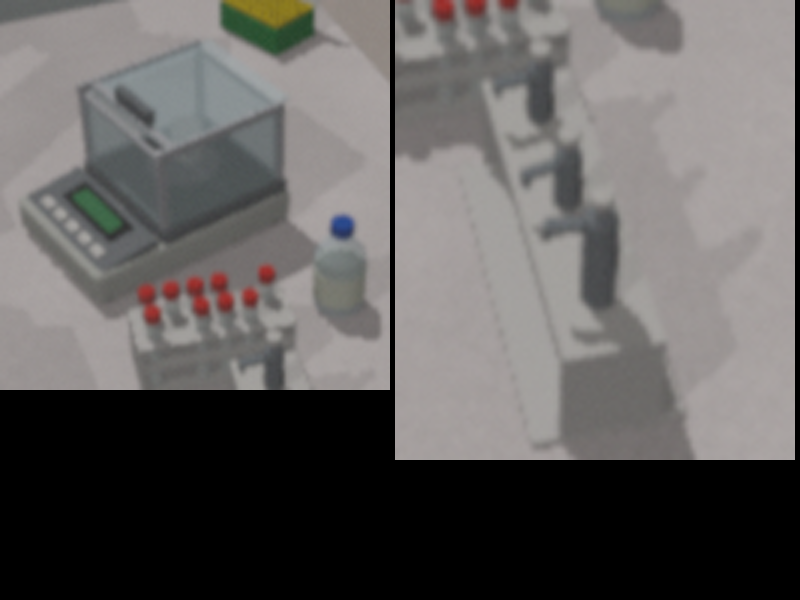

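View pics/tc.png

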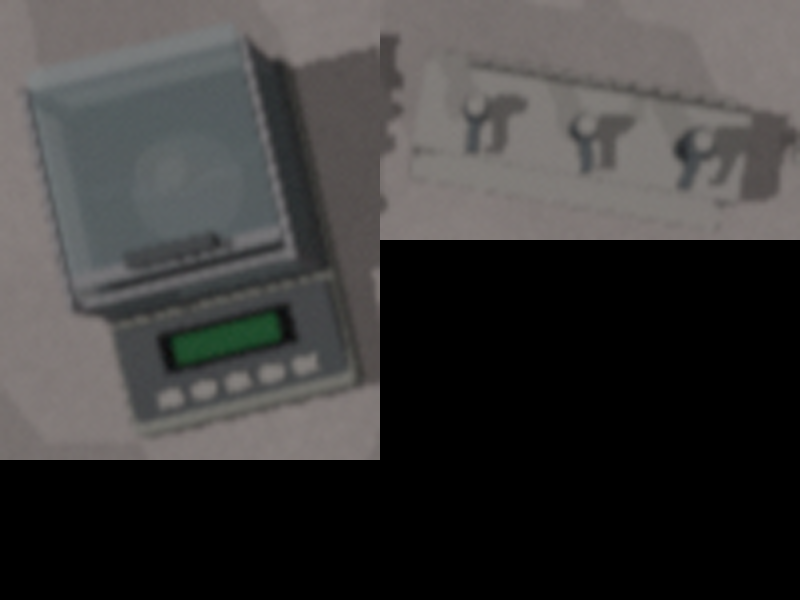

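The crops confirm it: the tall pipette is the third in the stand (side 341,262; top 381,225), with its hook towards the robot. The door grip is at about side (280,135) and top (194,217). I'll triangulate and fit poses from these.

```bash
cat > h.py <<'E'
import cv2,numpy as np
from scipy.optimize import least_squares
from station import manip,vision
C={n:vision.camera_model(n) for n in("side","top")}
def proj(n,P):
    c=C[n]; return cv2.projectPoints(np.atleast_2d(P).astype(float),c["rvec"],c["tvec"],c["camera_matrix"],None)[0][:,0]
def tri(ps,pt):
    f=lambda X:np.r_[proj("side",X)[0]-ps,proj("top",X)[0]-pt]
    r=least_squares(f,[.5,0,.1]); return r.x,np.abs(r.fun).max()
def fit2(obs,x0):  # obs: (cam, local xyz, px); pose x,y,yaw
    def f(p):
        c,s=np.cos(p[2]),np.sin(p[2]);R=np.array([[c,-s,0],[s,c,0],[0,0,1]])
        return np.concatenate([proj(n,R@np.array(L)+[p[0],p[1],0])[0]-u for n,L,u in obs])
    return least_squares(f,x0,loss="soft_l1")
E
cat > m.py <<'E'
from h import *
T=lambda x,y:np.array([150+x/4,155+y/4]); S=lambda x,y:np.array([235+x/3,100+y/3])
T2=lambda x,y:np.array([300+(x-380)/4,190+y/4]); S2=lambda x,y:np.array([290+(x-395)/4,200+y/4])
print("grip",tri(S(134,100),T(176,246)))
print("tall top",tri(S2(601,184),T2(704,140)),"hook",tri(S2(546,230),T2(686,185)))
print("mid",tri(S2(570,130),T2(584,127)),"far",tri(S2(542,50),T2(478,107)))
x0,x1,y=-.043,.133,.0885
o=[("top",(x1,y,.176),T(28,85)),("top",(x1,-y,.176),T(240,30)),("top",(x0,-y,.176),T(292,243)),("top",(x0,y,.176),T(78,308)),
("side",(x0,y,.176),S(80,88)),("side",(x1,y,.176),S(203,42)),("side",(x1,-y,.176),S(283,98)),("side",(x0,-y,.176),S(160,155)),
("top",(-.14,.095,.0),T(143,435)),("top",(-.14,-.095,.0),T(357,380))]
r=fit2(o,[.5,.25,.2]);print("bal",r.x,r.fun.reshape(-1,2).round(1).tolist())
p=r.x;c,s=np.cos(p[2]),np.sin(p[2])
for n,l in(("pan",.045),("gripshut",-.031)): print(n,p[0]+c*l,p[1]+s*l)
# candidates of beaker rim: px at bright blob
M=lambda u,n,z:(lambda c:None)
E
python3 m.py
```

```text
grip (array([0.51676549, 0.23541906, 0.19014942]), np.float64(0.318698603789187))
tall top (array([ 0.49369765, -0.3195483 ,  0.20413325]), np.float64(0.26081897116179675)) hook (array([ 0.46163555, -0.31045537,  0.16458991]), np.float64(0.06015946888760482))
mid (array([ 0.5083929 , -0.23519359,  0.16356109]), np.float64(0.9939006340720482)) far (array([ 0.52260138, -0.15488233,  0.16142559]), np.float64(0.6943348806623817))
bal [0.53516088 0.244437   0.24049079] [[-2.3, -0.7], [1.4, -0.5], [1.0, 2.3], [-2.9, -0.2], [-0.9, -2.3], [-0.8, -2.4], [1.3, 0.4], [-0.4, -0.9], [0.9, -0.2], [2.8, 0.1]]
pan 0.578865837149715 0.2551550711593031
gripshut 0.5050530262740205 0.23705344276214088
```

Emit:
drive_tool(
  deltas=[
    [[-32,-24,-10,0],[-64,-48,-20,0],[-96,-72,-30,0],[-128,-96,-30,0],[-160,-120,-30,0]],
  ],
  jaw=0,
)

```text
t: 0.52
tcp_pos: [0.2707, 0.4545, 0.2617]
tool_rot: [0.113, 0.994, 0.0, 0.0]
force: [1.4, 0.0, 0.4]
finger_gap: 0.299
gripper_force: 0.0
```

Emit:
drive_tool(
  deltas=[
    [[-32,-24,0,-0.1],[-64,-48,0,-0.2],[-96,-72,0,-0.3],[-128,-96,0,-0.4],[-160,-120,0,-0.47]],
  ],
)

```text
t: 0.93
tcp_pos: [0.3992, 0.301, 0.2611]
tool_rot: [-0.123, 0.992, -0.0, -0.0]
force: [0.8, 0.4, -0.4]
finger_gap: 0.003
gripper_force: 0.0
```

```bash
cat >> h.py <<'E'
from scipy.spatial.transform import Rotation as Rn
def go(x,y,z,head=None):
    s=manip.sense(); R=Rn.from_quat(s["tool_rot"]).as_matrix(); h=np.arctan2(R[1,0],R[0,0])
    print("t %.2f"%s["t"],"tcp",s["tcp_pos"].round(4),"head",np.degrees(h).round(1),"F",np.round(s["force"],1),"gap",round(s["finger_gap"],2),"gf",round(float(s["gripper_force"]),1))
    print("delta mm",(1000*R.T@(np.array([x,y,z])-s["tcp_pos"])).round(1), None if head is None else -((np.radians(head)-h+np.pi)%(2*np.pi)-np.pi))
E
python3 -c "
from h import *
go(.472,.2245,.26,193.8)"
```

```text
t 0.93 tcp [0.3992 0.301  0.2611] head -165.9 F [ 0.8  0.4 -0.4] gap 0.0 gf 0.0
delta mm [-51.9 -92.    1.1] 0.0059649684751406085
```

Emit:
drive_tool(
  deltas=[
    [[-17,-31,0,0],[-35,-62,0,0],[-52,-92,0,0],[-52,-92,30,0],[-52,-92,50,0]],
  ],
)

```text
t: 1.35
tcp_pos: [0.4731, 0.2241, 0.2105]
tool_rot: [-0.119, 0.993, 0.0, 0.001]
force: [-0.3, 0.6, -0.3]
finger_gap: -0.003
gripper_force: 0.0
```

```bash
python3 - <<'E'
from h import *
import cv2
go(.472,.2245,.183,193.8)
t=vision.snapshot("top")[:,:,::-1];s=vision.snapshot("side")[:,:,::-1]
cv2.imwrite("pics/t1.png",t);cv2.imwrite("pics/s1.png",s)
c=np.zeros((480,800,3),np.uint8)
c[:480,:400]=cv2.resize(t[150:270,140:240],None,fx=4,fy=4,interpolation=cv2.INTER_CUBIC)
c[:400,400:]=cv2.resize(s[100:200,240:340],None,fx=4,fy=4,interpolation=cv2.INTER_CUBIC)
cv2.imwrite("pics/c1.png",c)
E
```

```text
t 1.35 tcp [0.4731 0.2241 0.2105] head -166.4 F [-0.3  0.6 -0.3] gap -0.0 gf 0.0
delta mm [ 1.   0.7 27.5] -0.0027840136869858867
```

View pics/c1.png

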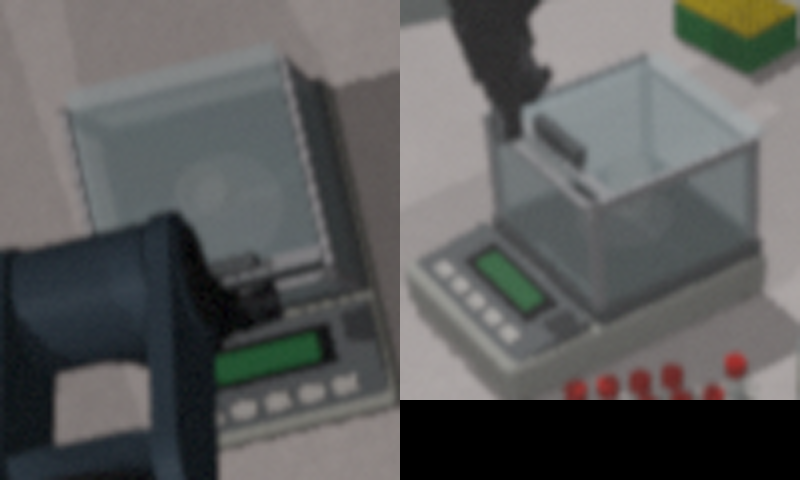

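The closed fingers (side crop 510,138) stand in front of the grip ridge (558,142). The beaker blob shows through the glass at top crop (210,185). Descending and pushing.

Emit:
drive_tool(
  deltas=[
    [[0,0,14,0],[0,0,27,0],[0,0,27,0],[-8,0,27,0],[-15,0,27,0]],
  ],
)

```text
t: 1.87
tcp_pos: [0.4869, 0.2302, 0.1856]
tool_rot: [-0.121, 0.993, 0.0, 0.001]
force: [-0.8, 0.1, 0.6]
finger_gap: 0.001
gripper_force: 0.0
```

Emit:
drive_tool(
  deltas=[
    [[-10,0,0,0],[-20,0,0,0],[-30,0,0,0],[-40,0,0,0],[-50,0,0,0]],
  ],
)

```text
t: 2.28
tcp_pos: [0.5351, 0.2418, 0.1845]
tool_rot: [-0.121, 0.993, 0.0, -0.0]
force: [-2.8, -0.6, 0.2]
finger_gap: 0.001
gripper_force: 1.0
```

Emit:
drive_tool(
  deltas=[
    [[-10,0,0,0],[-20,0,0,0],[-30,0,0,0],[-40,0,0,0],[-50,0,0,0]],
  ],
)

```text
t: 2.7
tcp_pos: [0.5836, 0.2539, 0.1842]
tool_rot: [-0.121, 0.993, 0.0, -0.0]
force: [-1.5, 0.4, 1.3]
finger_gap: 0.0
gripper_force: 1.0
```

```bash
python3 - <<'E'
from h import *
go(.605,.2615,.183,193.8)
E
```

```text
t 2.70 tcp [0.5836 0.2539 0.1842] head -166.1 F [-1.5  0.4  1.3] gap 0.0 gf 1.0
delta mm [-22.6   2.3   1.2] 0.001292128318198138
```

Contact is about 2 N, so the door is moving. Next I'll push slowly to the stop.

Emit:
drive_tool(
  deltas=[
    [[-4,0,0,0],[-8,0,0,0],[-12,0,0,0],[-16,0,0,0],[-18,0,0,0]],
  ],
)

```text
t: 3.12
tcp_pos: [0.6005, 0.2579, 0.1841]
tool_rot: [-0.121, 0.993, 0.0, -0.0]
force: [0.3, -0.7, 0.5]
finger_gap: -0.004
gripper_force: 0.8
```

Emit:
drive_tool(
  deltas=[
    [[-1,0,0,0],[-2,0,0,0],[-3,0,0,0],[-4,0,0,0],[-4,0,0,0]],
  ],
)

```text
t: 3.53
tcp_pos: [0.6042, 0.2588, 0.1842]
tool_rot: [-0.121, 0.993, -0.0, -0.0]
force: [-0.9, -0.4, -0.4]
finger_gap: 0.002
gripper_force: 0.6
```

Emit:
drive_tool(
  deltas=[
    [[-1,0,0,0],[-2,0,0,0],[-3,0,0,0],[-4,0,0,0],[-4,0,0,0]],
  ],
)

```text
t: 3.95
tcp_pos: [0.605, 0.259, 0.1842]
tool_rot: [-0.121, 0.993, -0.001, -0.004]
force: [-8.5, -2.2, 3.3]
finger_gap: 0.001
gripper_force: 4.1
```

The stop was reached: force jumped to 9 N at the predicted position. I'll back off, rise and head for the pipette.

Emit:
drive_tool(
  deltas=[
    [[10,0,0,0],[15,0,-20,0],[15,0,-60,0],[15,0,-100,0],[15,0,-136,0]],
  ],
)

```text
t: 4.37
tcp_pos: [0.5948, 0.2562, 0.3231]
tool_rot: [-0.121, 0.993, 0.0, 0.002]
force: [2.1, 0.2, 0.1]
finger_gap: 0.001
gripper_force: 0.0
```

```bash
python3 - <<'E'
from h import *
go(.494,-.3195,.32,164)
E
```

```text
t 4.37 tcp [0.5948 0.2562 0.3231] head -166.1 F [2.1 0.2 0.1] gap 0.0 gf 0.0
delta mm [ 235.8 -534.8    2.3] 0.5212628762098355
```

Emit:
drive_tool(
  deltas=[
    [[16,-36,0,0],[31,-71,0,0],[47,-107,0,0],[63,-143,0,0],[79,-178,0,0]],
  ],
  jaw=50,
)

```text
t: 4.78
tcp_pos: [0.5603, 0.0625, 0.3213]
tool_rot: [-0.121, 0.993, -0.001, 0.002]
force: [0.8, -0.4, -0.3]
finger_gap: 0.587
gripper_force: 0.0
```

Emit:
drive_tool(
  deltas=[
    [[16,-36,0,0],[31,-71,0,0],[47,-107,0,0],[63,-143,0,0],[79,-178,0,0]],
  ],
)

```text
t: 5.2
tcp_pos: [0.5261, -0.13, 0.3213]
tool_rot: [-0.121, 0.993, -0.001, 0.002]
force: [0.3, -0.6, 0.1]
finger_gap: 0.586
gripper_force: 0.0
```

Emit:
drive_tool(
  deltas=[
    [[16,-36,0,0.11],[31,-71,0,0.22],[47,-107,0,0.33],[63,-143,0,0.44],[78,-178,0,0.52]],
  ],
)

```text
t: 5.62
tcp_pos: [0.4925, -0.3219, 0.3213]
tool_rot: [0.141, 0.99, -0.001, 0.002]
force: [1.4, -0.1, 0.5]
finger_gap: 0.589
gripper_force: 0.0
```

```bash
python3 - <<'E'
from h import *
go(.494,-.3195,.32,164)
t=vision.snapshot("top")[:,:,::-1];s=vision.snapshot("side")[:,:,::-1]
cv2.imwrite("pics/t2.png",t);cv2.imwrite("pics/s2.png",s)
c=np.zeros((600,800,3),np.uint8)
R=lambda im,f:cv2.resize(im,None,fx=f,fy=f,interpolation=cv2.INTER_CUBIC)
c[:320,:400]=R(t[150:230,150:250],4)
c[:320,400:]=R(s[100:180,240:340],4)
c[320:600,:400]=R(t[180:250,320:420],4)
c[320:600,400:]=R(s[190:260,290:390],4)
cv2.imwrite("pics/c2.png",c)
E
```

```text
t 5.62 tcp [ 0.4925 -0.3219  0.3213] head 163.8 F [ 1.4 -0.1  0.5] gap 0.59 gf 0.0
delta mm [-0.7  2.8  1.3] -0.004129862070259005
```

View pics/c2.png

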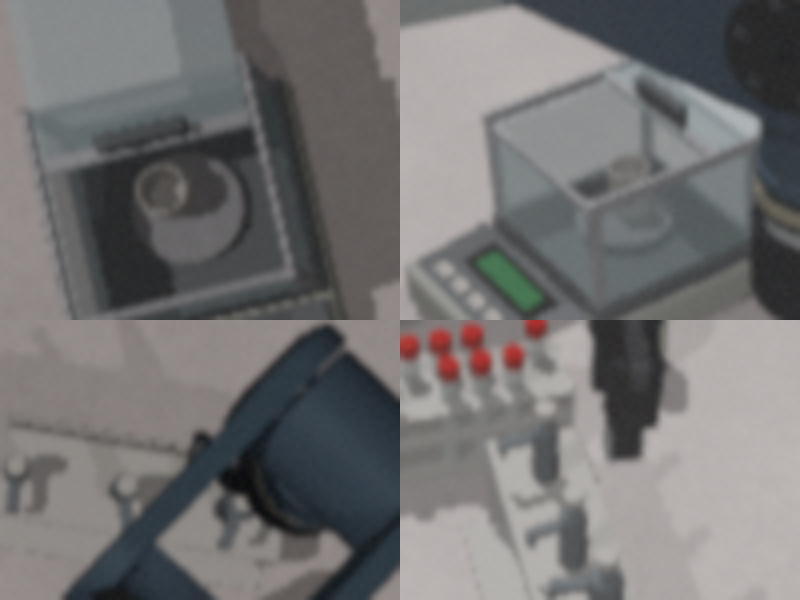

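The door is fully open and the beaker is visible: rim at top (190.2,197.2) and side (297.2,142.5). I'll work out the rim centre and tighten the pipette estimate.

```bash
cat > m2.py <<'E'
from h import *
print("rim",tri(np.array([297.25,142.5]),np.array([190.2,197.2])))
r=fit2([("side",(0,0,.123),(297.25,142.5)),("top",(0,0,.123),(190.2,197.2))],[.58,.26,0]);print("rim z fixed",r.x,r.fun)
T2=lambda x,y:(300+(x-380)/4,190+y/4); S2=lambda x,y:(290+(x-395)/4,200+y/4)
o=[]
for y,z,s,t in((-.085,.198,S2(601,184),T2(704,140)),(0,.166,S2(570,130),T2(584,127)),(.085,.166,S2(542,50),T2(478,107))):
    o+=[("side",(0,y,z),s),("top",(0,y,z),t)]
r=fit2(o,[.5,-.23,-.17]);x,y,a=r.x;print("stand",r.x,r.fun.reshape(-1,2).round(1).tolist(),"tall",x+.085*np.sin(a),y-.085*np.cos(a))
o=o[:2]; r=fit2([(n,(0,0,.198),u) for n,_,u in o],[.49,-.32,0]);print("tall alone",r.x,r.fun)
# handle in side: project axis at candidate
for X in((.494,-.3195),):
  print([((proj("side",[*X,z])[0]-[290,200])*4+[395,0]).round() .tolist() for z in(.198,.18,.095)])
go(.494,-.3195,.131,164)
E
python3 m2.py
```

```text
rim (array([0.58642876, 0.26807024, 0.11283898]), np.float64(0.39756198042738333))
rim z fixed [0.58476921 0.26376497 0.        ] [-0.53732368 -1.56250421  0.62410811 -0.21722877]
stand [ 0.50811861 -0.2367684  -0.16837461] [[-0.1, 1.9], [0.2, -0.2], [-0.8, -0.1], [0.9, -1.0], [-1.0, -1.5], [-0.4, -0.8]] tall 0.4938742982976137 -0.3205663694581572
tall alone [ 0.49473532 -0.31816688  0.        ] [-0.15832889  1.15194322 -0.64878952 -0.46501486]
[[600.0, 190.0], [599.0, 209.0], [595.0, 293.0]]
t 5.72 tcp [ 0.4923 -0.3261  0.3209] head 163.6 F [ 0.1 -0.3 -0.2] gap 0.59 gf 0.0
delta mm [  1.1   7.8 189.9] -0.006344430919206001
```

Emit:
drive_tool(
  deltas=[
    [[1,7,0,0],[1,7,25,0],[1,7,55,0],[1,7,85,0],[1,7,110,0]],
  ],
)

```text
t: 6.13
tcp_pos: [0.4939, -0.3094, 0.2093]
tool_rot: [0.137, 0.991, 0.0, 0.0]
force: [0.5, 0.2, -0.2]
finger_gap: 0.586
gripper_force: 0.0
```

Emit:
drive_tool(
  deltas=[
    [[0,0,20,0],[0,0,40,0],[0,0,60,0],[0,0,76,0],[0,0,76,0]],
  ],
)

```text
t: 6.55
tcp_pos: [0.4925, -0.3083, 0.1317]
tool_rot: [0.137, 0.991, 0.002, -0.002]
force: [-0.3, -0.2, 0.2]
finger_gap: 0.586
gripper_force: 0.0
```

```bash
python3 - <<'E'
from h import *
go(.494,-.3197,.133,164)
t=vision.snapshot("top")[:,:,::-1];s=vision.snapshot("side")[:,:,::-1]
c=np.zeros((400,800,3),np.uint8)
R=lambda im,f:cv2.resize(im,None,fx=f,fy=f,interpolation=cv2.INTER_CUBIC)
c[:400,:400]=R(t[170:270,330:430],4)
c[:400,400:]=R(s[200:300,290:390],4)
cv2.imwrite("pics/c3.png",c)
E
```

```text
t 6.55 tcp [ 0.4925 -0.3083  0.1317] head 164.2 F [-0.3 -0.2  0.2] gap 0.59 gf 0.0
delta mm [ -4.5 -10.6  -1.4] 0.00417458219548017
```

View pics/c3.png

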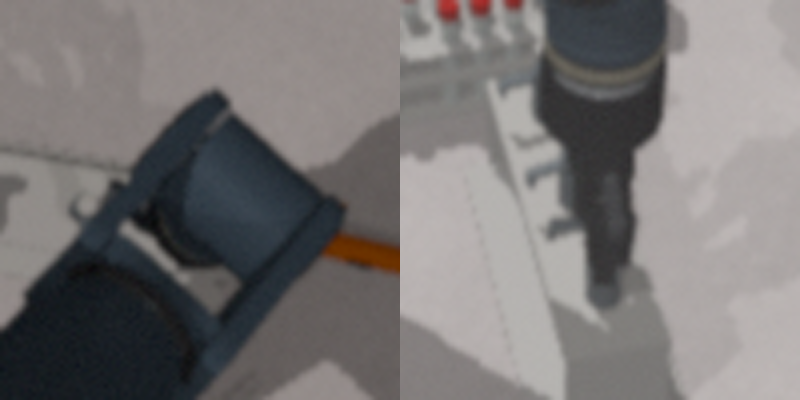

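The fingers are around the pipette (side crop 605,280), but the TCP sits about 11 mm off in y. I'll correct that before closing.

Emit:
drive_tool(
  deltas=[
    [[-2,-5,0,0],[-4,-10,0,0],[-4,-10,0,0],[-4,-10,0,0],[-4,-10,0,0]],
  ],
)

```text
t: 7.07
tcp_pos: [0.4947, -0.323, 0.1349]
tool_rot: [0.139, 0.99, -0.0, 0.0]
force: [1.4, -0.8, 0.9]
finger_gap: 0.586
gripper_force: 0.0
```

```bash
python3 - <<'E'
from h import *
go(.494,-.3197,.133,164)
E
```

```text
t 7.07 tcp [ 0.4947 -0.323   0.1349] head 164.1 F [ 1.4 -0.8  0.9] gap 0.59 gf 0.0
delta mm [1.5 3.  1.9] 0.0009646279931065926
```

Emit:
drive_tool(
  deltas=[
    [[1,3,1,0],[1,3,1,0],[1,3,1,0],[1,3,1,0],[1,3,1,0]],
  ],
)

```text
t: 7.48
tcp_pos: [0.4944, -0.3193, 0.1333]
tool_rot: [0.138, 0.99, 0.0, -0.0]
force: [0.9, 1.0, 0.2]
finger_gap: 0.584
gripper_force: 0.0
```

Emit:
drive_tool(
  deltas=[
    [[0,0,0,0],[0,0,0,0],[0,0,0,0],[0,0,0,0],[0,0,0,0]],
  ],
  jaw=10,
  force=40,
)

```text
t: 7.9
tcp_pos: [0.4945, -0.3194, 0.1334]
tool_rot: [0.138, 0.99, 0.0, 0.0]
force: [-1.0, 0.7, 1.9]
finger_gap: 0.264
gripper_force: 39.2
```

Emit:
drive_tool(
  deltas=[
    [[0,0,0,0],[0,0,0,0],[0,0,0,0],[0,0,0,0],[0,0,0,0]],
  ],
)

```text
t: 8.32
tcp_pos: [0.4945, -0.3194, 0.1334]
tool_rot: [0.138, 0.99, 0.0, 0.0]
force: [0.2, 0.3, 1.2]
finger_gap: 0.269
gripper_force: 39.2
```

Emit:
drive_tool(
  deltas=[
    [[0,0,-8,0],[0,0,-24,0],[0,0,-44,0],[0,0,-64,0],[0,0,-84,0]],
  ],
)

```text
t: 8.73
tcp_pos: [0.494, -0.3194, 0.2182]
tool_rot: [0.138, 0.99, 0.0, -0.0]
force: [-0.5, -0.1, -0.4]
finger_gap: 0.268
gripper_force: 39.2
```

Emit:
drive_tool(
  deltas=[
    [[0,0,-20,0],[0,0,-45,0],[0,0,-70,0],[0,0,-95,0],[0,0,-115,0]],
  ],
)

```text
t: 9.15
tcp_pos: [0.4944, -0.3196, 0.3347]
tool_rot: [0.138, 0.99, -0.001, 0.001]
force: [1.4, 0.2, -0.1]
finger_gap: 0.266
gripper_force: 39.2
```

Emit:
drive_tool(
  deltas=[
    [[0,0,0,0],[0,0,0,0],[0,0,0,0]],
  ],
)

```text
t: 9.4
tcp_pos: [0.4936, -0.3188, 0.3312]
tool_rot: [0.138, 0.99, 0.001, -0.001]
force: [-0.1, 0.0, -1.2]
finger_gap: 0.269
gripper_force: 39.2
```

```bash
python3 - <<'E'
from h import *
go(.5864,.2665,.3334)
t=vision.snapshot("top")[:,:,::-1];s=vision.snapshot("side")[:,:,::-1]
cv2.imwrite("pics/t4.png",t);cv2.imwrite("pics/s4.png",s)
c=np.zeros((480,800,3),np.uint8)
R=lambda im,f:cv2.resize(im,None,fx=f,fy=f,interpolation=cv2.INTER_CUBIC)
c[:400,:320]=R(t[170:270,330:410],4)
c[:480,320:]=R(s[150:270,280:400],4)
cv2.imwrite("pics/c4.png",c)
p=proj("side",[[.494,-.3195,z] for z in(.22,.27,.295)]); print(((p-[280,150])*4+[320,0]).round())
E
```

```text
t 9.40 tcp [ 0.4936 -0.3188  0.3312] head 164.1 F [-0.1  0.  -1.2] gap 0.27 gf 39.2
delta mm [ 71.4 588.3  -1.5] None
[[566. 367.]
 [569. 310.]
 [570. 281.]]
```

View pics/c4.png

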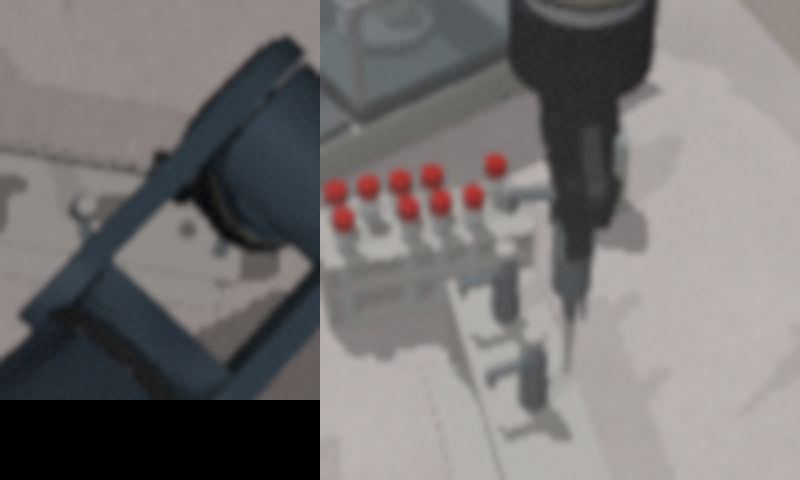

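The pipette is held upright and clear of the stand, tip at side crop (567,375), or z about 0.215. Carrying it across.

Emit:
drive_tool(
  deltas=[
    [[2,20,-2,0],[7,55,-2,0],[12,93,-2,0],[16,130,-2,0],[20,167,-2,0]],
  ],
)

```text
t: 9.92
tcp_pos: [0.5202, -0.1516, 0.3327]
tool_rot: [0.139, 0.99, 0.001, -0.002]
force: [1.3, -0.4, -1.0]
finger_gap: 0.269
gripper_force: 39.3
```

Emit:
drive_tool(
  deltas=[
    [[4,37,0,0],[9,74,0,0],[13,111,0,0],[18,148,0,0],[22,185,0,0]],
  ],
)

```text
t: 10.33
tcp_pos: [0.5497, 0.0325, 0.3328]
tool_rot: [0.138, 0.99, -0.0, -0.002]
force: [0.6, -0.7, -0.1]
finger_gap: 0.269
gripper_force: 39.3
```

Emit:
drive_tool(
  deltas=[
    [[4,37,0,0],[9,74,0,0],[13,110,0,0],[18,145,0,0],[21,170,0,0]],
  ],
)

```text
t: 10.75
tcp_pos: [0.5762, 0.2029, 0.3324]
tool_rot: [0.138, 0.99, 0.0, -0.002]
force: [0.1, 0.7, -0.2]
finger_gap: 0.268
gripper_force: 39.4
```

Emit:
drive_tool(
  deltas=[
    [[3,25,0,0],[6,50,0,0],[8,62,0,0],[8,66,0,0],[8,66,0,0]],
  ],
)

```text
t: 11.17
tcp_pos: [0.587, 0.2657, 0.333]
tool_rot: [0.138, 0.99, -0.001, -0.001]
force: [0.2, -1.0, -1.6]
finger_gap: 0.269
gripper_force: 39.4
```

Emit:
drive_tool(
  deltas=[
    [[0,0,0,0],[0,0,0,0],[0,0,0,0],[0,0,0,0],[0,0,0,0]],
  ],
)

```text
t: 11.58
tcp_pos: [0.5875, 0.2647, 0.3346]
tool_rot: [0.139, 0.99, -0.0, 0.0]
force: [0.0, 0.2, 0.1]
finger_gap: 0.271
gripper_force: 39.3
```

```bash
python3 - <<'E'
from h import *
r=fit2([("top",(0,0,.095),(377,227.25))],[.49,-.32,0]);print("hole",r.x)
go(.5864,.2665,.3334)
t=vision.snapshot("top")[:,:,::-1];s=vision.snapshot("side")[:,:,::-1]
cv2.imwrite("pics/t5.png",t);cv2.imwrite("pics/s5.png",s)
c=np.zeros((560,800,3),np.uint8)
R=lambda im,f:cv2.resize(im,None,fx=f,fy=f,interpolation=cv2.INTER_CUBIC)
c[:320,:320]=R(t[160:240,150:230],4)
c[:560,320:]=R(s[100:180,254:334][:,:],6)[:480,:480].shape and np.vstack([R(s[100:180,254:334],6),np.zeros((80,480,3),np.uint8)])
cv2.imwrite("pics/c5.png",c)
E
```

```text
hole [ 0.4935833  -0.32061991  0.        ]
t 11.58 tcp [0.5875 0.2647 0.3346] head 164.0 F [0.  0.2 0.1] gap 0.27 gf 39.3
delta mm [1.5 1.4 1.2] None
```

View pics/c5.png

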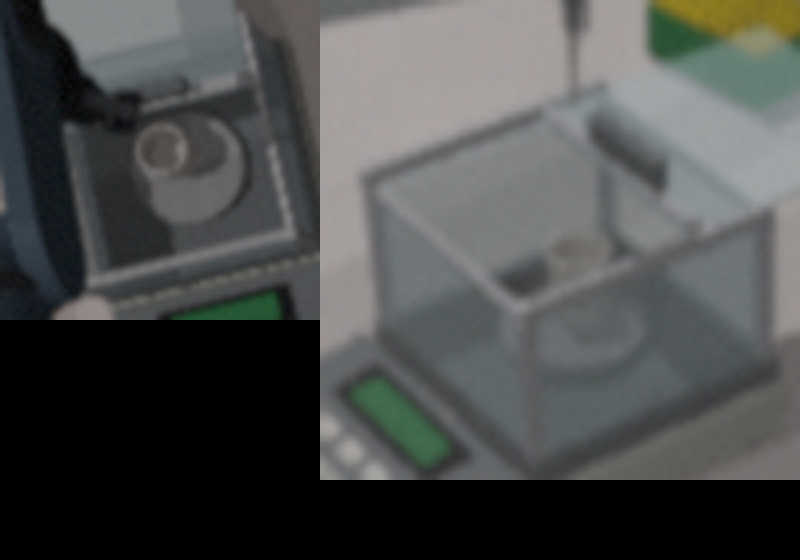

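The tip is in the side view at (296.3,115.3), above the open shield, and the rim is at side (297.5,142) and top (190.2,197.5). I'll fit the rim circle numerically and check the tip against the kinematics.

```bash
cat > m3.py <<'E'
from h import *
from scipy.ndimage import map_coordinates
A=np.linspace(0,2*np.pi,60,endpoint=False)
def ring(n,im,x,y,z,r):
    p=proj(n,np.c_[x+r*np.cos(A),y+r*np.sin(A),np.full(60,z)]); return map_coordinates(im,[p[:,1],p[:,0]],order=1).mean()
I={k:cv2.imread(f"pics/{k}.png",0).astype(float) for k in("t2","t5","s2","s5")}
def sc(n,k,x,y,z): # rim bright, outside and inside darker
    return ring(n,I[k],x,y,z,.0187)-.5*ring(n,I[k],x,y,z,.026)-.5*ring(n,I[k],x,y,z,.011)
g=np.arange(-.012,.0121,.001)
for z in(.115,.123):
  tot=0
  for n,ks in(("top",("t2","t5")),("side",("s2","s5"))):
    M=np.array([[sum(sc(n,k,.585+a,.265+b,z) for k in ks) for b in g] for a in g]); tot=tot+M/M.std()
    i,j=np.unravel_index(M.argmax(),M.shape);print(z,n,.585+g[i],.265+g[j],M.max().round(1))
  i,j=np.unravel_index(tot.argmax(),tot.shape);print(z,"both",.585+g[i],.265+g[j])
tip=np.array([.5875,.2647])+np.array([.494,-.3202])-[.4945,-.3194]
print("pred tip",tip,proj("side",[*tip,.3346-.1134])[0],"obs 296.3 115.3")
print("rim px", [proj(n,[.5864,.2665,.123])[0].round(1).tolist() for n in("side","top")])
E
python3 m3.py
```

```text
0.115 top 0.586 0.27 46.4
0.115 side 0.586 0.277 13.9
0.115 both 0.586 0.271
0.123 top 0.585 0.268 45.9
0.123 side 0.583 0.266 14.0
0.123 both 0.584 0.268
pred tip [0.587  0.2639] [296.12959319 117.0319768 ] obs 296.3 115.3
rim px [[296.9, 140.4], [190.0, 196.5]]
```

Emit:
drive_tool(
  deltas=[
    [[3,2,0,0],[3,2,15,0],[3,2,30,0],[3,2,45,0],[3,2,60,0]],
  ],
)

```text
t: 12.1
tcp_pos: [0.5848, 0.2686, 0.2739]
tool_rot: [0.138, 0.99, 0.0, 0.0]
force: [0.1, 0.1, -1.5]
finger_gap: 0.272
gripper_force: 39.3
```

Emit:
drive_tool(
  deltas=[
    [[0,0,5,0],[0,0,10,0],[0,0,15,0],[0,0,15,0],[0,0,15,0]],
  ],
)

```text
t: 12.52
tcp_pos: [0.5853, 0.2684, 0.2598]
tool_rot: [0.138, 0.99, 0.0, 0.0]
force: [-0.2, 0.2, -0.1]
finger_gap: 0.269
gripper_force: 39.3
```

```bash
python3 - <<'E'
from h import *
go(.5855,.2678,.2474)
t=vision.snapshot("top")[:,:,::-1];s=vision.snapshot("side")[:,:,::-1]
cv2.imwrite("pics/t6.png",t);cv2.imwrite("pics/s6.png",s)
c=np.zeros((480,800,3),np.uint8)
R=lambda im,f:cv2.resize(im,None,fx=f,fy=f,interpolation=cv2.INTER_CUBIC)
c[:,:320]=R(t[170:230,170:210],8)
c[:,320:]=R(s[105:165,270:330],8)
cv2.imwrite("pics/c6.png",c)
for z in (.123,.136,.185): print(z,[proj(n,[.585,.267,z])[0].round(1).tolist() for n in("side","top")])
E
```

```text
t 12.52 tcp [0.5853 0.2684 0.2598] head 164.1 F [-0.2  0.2 -0.1] gap 0.27 gf 39.3
delta mm [-0.3 -0.5 12.4] None
0.123 [[296.5, 140.4], [189.8, 196.9]]
0.136 [[296.3, 137.4], [188.7, 196.4]]
0.185 [[295.7, 125.7], [184.5, 194.3]]
```

View pics/c6.png

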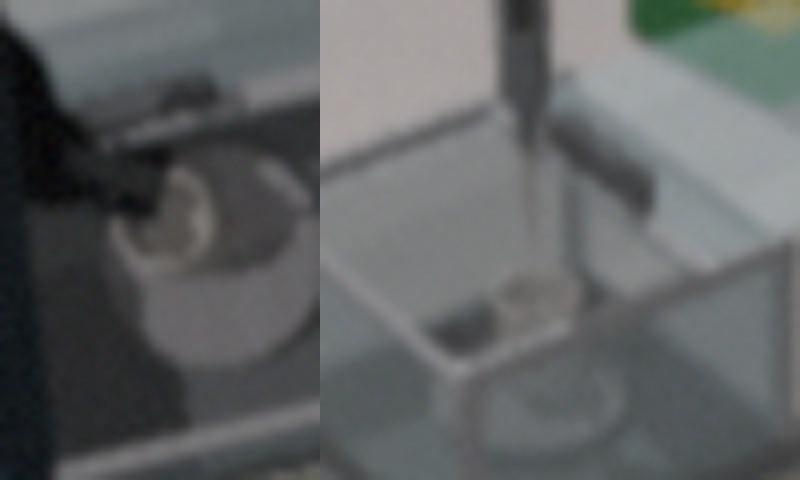

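The last view shows the tip at side (296.6,135.0) and the rim centre at (297.3,141.3), so the tip is nearly centred and about 23 mm above the rim. Lowering the last 13 mm with a 1 mm correction.

Emit:
drive_tool(
  deltas=[
    [[-1,0,3,0],[-1,0,6,0],[-1,0,10,0],[-1,0,13,0],[-1,0,13,0]],
  ],
)

```text
t: 13.03
tcp_pos: [0.5854, 0.2678, 0.2452]
tool_rot: [0.138, 0.99, -0.0, -0.001]
force: [0.6, -0.1, -1.2]
finger_gap: 0.268
gripper_force: 39.3
```

Emit:
drive_tool(
  deltas=[
    [[0,0,0,0],[0,0,0,0],[0,0,0,0],[0,0,0,0],[0,0,0,0]],
  ],
)

```text
t: 13.45
tcp_pos: [0.5861, 0.268, 0.2465]
tool_rot: [0.138, 0.99, 0.0, 0.0]
force: [-0.8, 0.1, -1.0]
finger_gap: 0.272
gripper_force: 39.3
```

Emit:
drive_tool(
  deltas=[
    [[0,0,0,0],[0,0,0,0],[0,0,0,0],[0,0,0,0],[0,0,0,0]],
  ],
)

```text
t: 13.87
tcp_pos: [0.586, 0.268, 0.2463]
tool_rot: [0.138, 0.99, -0.0, -0.0]
force: [-0.5, -0.0, -1.3]
finger_gap: 0.267
gripper_force: 39.3
```

```bash
python3 - <<'E'
from h import *
go(.586,.2678,.2474)
print(np.abs(manip.sense()["qd"]).max())
s=vision.snapshot("side")[:,:,1]; 
print(s[130:148,290:306])
E
```

```text
t 13.87 tcp [0.586  0.268  0.2463] head 164.1 F [-0.5 -0.  -1.3] gap 0.27 gf 39.3
delta mm [-0.1 -0.2 -1.1] None
0.002628203078947954
[[125 127 126 127 125 117 110 112 120 121 105  95 103 114 121 120]
 [127 127 125 126 124 119 109 110 122 122 103  96 103 116 125 123]
 [125 126 127 126 127 120 111 110 121 120 109  98 103 116 126 127]
 [125 126 127 127 127 122 115 111 120 121 109  99 104 115 128 129]
 [126 125 126 128 127 123 114 113 121 121 108 101 104 115 128 130]
 [126 125 127 126 127 123 117 118 123 122 111  99 105 117 126 130]
 [127 127 126 127 128 123 116 117 122 120 110  99 104 116 126 129]
 [125 127 128 127 127 126 119 118 123 120 108  98 101 113 127 131]
 [125 127 129 130 126 123 116 119 123 119 111  98  97 106 121 130]
 [126 128 131 126 121 116 112 116 119 119 110 105  94  94 109 122]
 [125 128 123 115 105 106 108 110 112 110 108 112  98  87  93 106]
 [119 120 114 104 101 103 106 109 110 111 111 113 101  81  79  89]
 [105 110 114 106 102 101 107 109 112 112 115 117  98  80  77  88]
 [ 91  98 113 115 115 110 112 116 118 114 113 109  92  83  87  94]
 [ 78  85 104 116 118 114 112 114 117 116 116 106  94  92  94  95]
 [ 72  82 101 109 110 112 111 115 121 128 127 112  97  93  91  92]
 [ 75  84  99 110 112 115 118 123 127 128 122 106  94  90  90  89]
 [ 79  90 105 116 119 126 124 120 118 108 100  96  89  88  89  87]]
```

```bash
python3 -c "
from station import manip
print(manip.sign_off())"
```

```text
the job is handed in; nothing more can be done
None
```

I handed the job in with the top door slid to its stop and the tall pipette held still and upright, its tip about 1 cm above the middle of the beaker's mouth by my estimate; the hand-in gave no verdict.

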